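Pin the swing-out pan rest to its bracket

TASK

Fit the loose pan rest to its bracket on the worktop: slide its eye in between the bracket's two ears, then take the headed pin out of the wooden block and pass it down through upper ear, eye and lower ear until its collar sits fully home on the upper ear. Feel for the hole gently, never forcing pin or pan rest against the bracket, and leave the things around undisturbed.

Things in the scene. Friction and masses are not known exactly. Their poses are not given: they have to be found in the camera images.
- bracket: Steel bracket fixed to the worktop, turned up to 0.35 rad: plate 76x94x4 mm with a block of two level ears, 44 (x) by 36 mm (y): lower z 12..24, upper z 38..50 mm; 14 mm gap between, mouth to -y, rear wall 17.5 mm behind the ears' hole axis (+y). Origin: reference axis 21 mm in from the plate's front (-y) edge, at worktop height; z up, y = the way the eye slides in.
- ear_top (a point): On the bracket's reference axis at the height of the upper ear's top, 50 mm; axes as the bracket's. The block is screwed down firmly through long slots: its hole axis (both ears in line, 13.5 mm wide) and rear wall stand 4 to 28 mm further in (+y) than the reference, and up to 2.5 mm to either side in x; no measured pose shows this. Feel for the rear wall with the eye, then for the hole.
- pan_rest: Loose steel pan rest, 0.3 to 0.55 kg, on four rubber feet (at x +-50, y +-48 mm) on which it slides. Origin on the worktop under the middle of its spine, near its centre of mass; y along the spine to the eye, z up. Spine bar 16 mm wide, y -72..+70, z 22..40 mm, to be gripped across between its rungs (10 mm rods along x at y +-48 mm).
- eye (a point): Centre of the eye's hole at the end of the pan rest, 100 mm from its origin along +y, 31 mm above the worktop; axes as the pan rest's. Round ring, 30 mm outside, 16 mm inside diameter, 10 mm thick, on a 14 mm wide neck. With its nose against the bracket's rear wall its hole is 2.5 mm past the ears' true hole axis.
- pin: Headed steel pin, 0.09 kg, standing in the wooden block, collar on its top. Origin at the tip, z up along the axis. Cone from 9 to 12 mm diameter over the first 3 mm, 12 mm shank to z 44, collar 22 mm wide z 44..48, black knob 18 mm wide z 48..74 mm to grip. Home in the bracket, the tip is 6 mm above the worktop. The cone draws the released pan rest's eye into line from up to about 3 mm off.
- keeper: Fixed wooden block 50 x 50 x 50 mm with a vertical 14.5 mm through hole in which the pin is kept. Origin at the centre of its underside.
- half_tin: Short tin, 76 mm wide, 58 mm high, a bystander. Origin under its centre.
- teaspoon: Teaspoon, 137 x 28 x 13 mm, a bystander. Origin under its centre.
- tape_roll: Roll of adhesive tape lying flat, 104 mm wide, 25 mm high, a bystander. Origin under its centre.
- lunch_box: Clear lunch box with orange lid, 109 x 159 x 62 mm, a bystander. Origin under its centre.
There are look-alikes about, which are no part of the job. What is shaped like the bracket but blue or yellow is not meant.

How it is judged:
On the way, in this order (a step that is already met when the one before it is completed fails the run):
1. the eye stands between the ears, near the bracket axis, with the pin not yet in (x of eye in the frame of bracket between -0.008 and 0.008 m and y of eye in the frame of bracket between -0.003 and 0.035 m and height (world z) of eye between 0.026 and 0.036 m and angle between pan_rest's own z axis and vertical below 0.08 rad and horizontal distance between pin and bracket above 0.06 m), for 0.2 s.
2. the pin's tip is upright inside the eye (x of eye in the frame of bracket between -0.008 and 0.008 m and y of eye in the frame of bracket between -0.003 and 0.035 m and height (world z) of eye between 0.026 and 0.036 m and angle between pan_rest's own z axis and vertical below 0.08 rad and horizontal distance between pin and eye below 0.004 m and height (world z) of pin below 0.028 m and angle between pin's own z axis and vertical below 0.12 rad), for 0.1 s.
At the end, for the whole second after the job is handed in: Pin upright (0.1 rad) through ears and eye: tip within 4 mm sideways of the eye centre, 3 to 8 mm high, in the bracket frame x within 6 mm, y 0 to 32 mm. Pan rest level (0.08 rad), eye 26 to 36 mm high, in the bracket frame x within 8 mm, y -3 to 35 mm. Both at rest (x of eye in the frame of bracket between -0.008 and 0.008 m and y of eye in the frame of bracket between -0.003 and 0.035 m and height (world z) of eye between 0.026 and 0.036 m and angle between pan_rest's own z axis and vertical below 0.08 rad and horizontal distance between pin and eye below 0.004 m and x of pin in the frame of bracket between -0.006 and 0.006 m and y of pin in the frame of bracket between 0 and 0.032 m and height (world z) of pin between 0.003 and 0.008 m and angle between pin's own z axis and vertical below 0.1 rad and linear speed of each of pin, pan_rest below 0.02 m/s); the robot touches nothing.
It fails at once if the pin is pressed on the bracket with more than 25 N (contact force between pin and bracket above 25 N).
It fails at once if the pan rest is pressed on the bracket with more than 25 N (contact force between pan_rest and bracket above 25 N).
It fails at once if the tin, teaspoon, tape roll or lunch box is moved more than 20 mm (distance of any of half_tin, teaspoon, tape_roll, lunch_box from where it was at the start of the episode above 0.02 m).
It also fails if it takes over 58 s, if anything falls off the work surface, if the arm or the gripper's body presses on something with over 40 N, if the wrist force passes 120 N, or if a joint passes its speed limit or range.

ROBOT

A 6-joint arm with a two-finger parallel gripper is mounted at the origin on a cart in front of the work surface, level with it; the furniture and walls round the work are solid. World frame = base frame: x ahead of the robot, y to its left, z up, the work surface at z = 0. Lengths are in m, angles in rad, forces in N, time in s.
With the tool pointing down it reaches from about 0.275 to 0.825 m from the base axis. Payload 4.9 kg.
Tool frame: the origin (TCP) lies midway between the tips of the shut fingers; the grasp point (between the pads) lies 19 mm behind it; z points along the fingers, y is the direction in which the jaws open and shut (so a half turn about z gives the same grasp; the last joint's range is limited). The gripper opens to 85 mm and grips with 20 to 120 N. Pads are 22 mm wide; open, the fingers measure 114 mm over their backs; the gripper's body (76 mm by 85 mm) begins 54 mm behind the grasp point. The pads swing forward as they close: fully open they stand 13 mm farther back than shut.
Start: joints at [1.112, 0.326, -0.193, 1.052, 0, 1.437], TCP at [0.176, 0.521, 0.231] pointing down, gripper open.
Joint ranges: [-2.65, 2.65], [-0.97, 1.79], [-1.3, 1.35], [-1.93, 2.1], [-1.47, 1.37], [-3.14, 3.14]. Speed limits (rad/s): [2.57, 2.57, 3.14, 3.14, 3.14, 3.14].

INTERFACE

Orientations are given as a unit quaternion [x, y, z, w].
In Python, from plant import arm, eyes gives the robot as it stands.
- The arm moves only by the tool play_rows, never from a script. Its arguments are lists of equal length, an entry for each row: "rotation": the turn, a rotation vector about the tool's x, y, z in degrees, a list of three; "travel": the shift along the tool's x, y, z in cm, a list of three; "grip": the finger opening in cm, from 0 to 8.54. A call has 1 to 12 rows; each row is the pose to reach, as a shift and turn from the pose commanded when the call began, along the tool's axes at that moment; what a row does not reach only later rows make up. A row lasts 1/10 s, in which the tool goes at most 50 mm and 8.59 degrees, less where a joint would pass 70% of its speed; a pose out of reach is approached as far as the arm can. A call with a gripper value outside its range is refused whole. The fingers move at their own pace and stop on an object; the grip force is fixed at half the most. Time passes only in rows, so rows that repeat a pose let the fingers close. It gives the time, the measured TCP pose, the force and the opening at its end, in the units of the state.
- arm.get_obs(): the state, without advancing time (a new reading comes with each control period).
- eyes.grab_frame(name): name is "side" or "top" or "wrist"; returns (picture, depth): 400x640x3 uint8, blue, green, red; 400x640 float32, m along the optical axis (not along the pixel's ray), 0 where there is no reading.
- eyes.camera_model(name): a dict with "mtx" (3x3 intrinsics, pixels), "cam_to_world" (4x4, takes a point from camera to world coordinates); the wrist camera has in their place "T_tool_cam" (4x4, takes a point from camera to tool coordinates, whose origin is the TCP and whose axes are the flange's). Camera axes: x right, y down, z forward; pixel columns grow to the right and rows downward; lengths in m; the calibration is good to about 2 mm. A picture is of the moment at which its call begins: read the wrist's pose just before it. camera_model takes no time and is no camera call.
- arm.hand_in(): hands the job in, once; it reports no verdict.
The state is a dict: "t": time; "q": joint angles; "qd": joint speeds; "joint_torque": joint torques, N m; "position": TCP position; "eef_rot": TCP orientation; "contact_force": force on the tool from outside, world axes, zero at the start; "ft_torque": the same for the moment, N m; "opening": finger opening in m.
Only numpy, scipy, OpenCV 4.12 (cv2) and the standard library are available. Lean on these libraries where they do the work, as an engineer would, in place of code of your own. Each camera call takes 0.05 s, during which the arm holds its last target. There are 200 camera calls.

## Working session

There is one attempt and no reset: what is moved stays moved. The work goes in short steps, Python scripts to look and compute and a tool call to move; the robot and the scene stay as the last step left them, time stands still between calls to the robot, and variables do not carry over. Pictures are saved under pics/ and viewed, on a budget of 10 in all, crops included, one or two more only if the job needs it, and the job is handed in when it is done.

Besides the shell and the picture viewer there is one more tool, called by a JSON object that holds its "api" and its "payload", one argument or row to a line. play_rows: Moves the arm, as the interface text tells. Its arguments: {"type":"object","properties":{"rotation":{"type":"array","items":{"type":"array","items":{"type":"number"}}},"travel":{"type":"array","items":{"type":"array","items":{"type":"number"}}},"grip":{"type":"array","items":{"type":"number"}}},"required":["rotation","travel","grip"]}

```bash
ls; mkdir -p pics; python3 - <<'E'
from plant import arm, eyes
import cv2,numpy as np
o=arm.get_obs();print(o)
for n in("top","side"):
    p,d=eyes.grab_frame(n);cv2.imwrite(f"pics/{n}0.png",p);np.save(f"pics/{n}0.npy",d);m=eyes.camera_model(n);print(n,m)
print(eyes.camera_model("wrist"))
E
```

```text
pics
{'t': 0.0, 'q': array([ 1.11183664e+00,  3.26945163e-01, -1.93653199e-01,  1.05200944e+00,
       -1.53234044e-05,  1.43659437e+00]), 'qd': array([-0.0007755 , -0.00049677, -0.00174861,  0.00023957,  0.00172159,
       -0.00102201]), 'joint_torque': array([-2.69792017e-04, -4.43399262e+01,  2.62438899e+01,  1.56176230e-02,
       -2.22168387e-04, -1.09930889e-05]), 'position': array([0.1752089 , 0.5206871 , 0.23047485]), 'eef_rot': array([ 1.61666161e-01,  9.86845090e-01, -8.68433489e-04, -2.57376455e-04]), 'contact_force': array([ 0.6108743 , -0.26230979, -0.35036385]), 'ft_torque': array([ 0.00910831, -0.0385808 , -0.01455543]), 'opening': 0.08576123975919467}
top {'mtx': array([[423.59053145,   0.        , 316.8479481 ],
       [  0.        , 423.59053145, 195.93824482],
       [  0.        ,   0.        ,   1.        ]]), 'cam_to_world': array([[-0.02328399, -0.97877345,  0.20361825,  0.26357991],
       [-0.99972749,  0.02245496, -0.00638115,  0.01561554],
       [ 0.00167346, -0.20371134, -0.97902957,  1.28338841],
       [ 0.        ,  0.        ,  0.        ,  1.        
[... 253 characters left out ...]
    [-0.05382296, -0.52278052,  0.85076649, -1.19798593],
       [-0.01981103, -0.85127472, -0.52434615,  0.79098983],
       [ 0.        ,  0.        ,  0.        ,  1.        ]])}
{'mtx': array([[345.66147594,   0.        , 320.01401423],
       [  0.        , 345.66147594, 203.40576386],
       [  0.        ,   0.        ,   1.        ]]), 'T_tool_cam': array([[ 8.13334317e-04, -9.54489854e-01, -2.98242280e-01,
         7.58823321e-02],
       [ 9.99999309e-01,  1.02940717e-03, -5.67407640e-04,
         2.71999745e-05],
       [ 8.48597577e-04, -2.98241612e-01,  9.54490032e-01,
        -1.44162021e-01],
       [ 0.00000000e+00,  0.00000000e+00,  0.00000000e+00,
         1.00000000e+00]])}
```

View pics/top0.png

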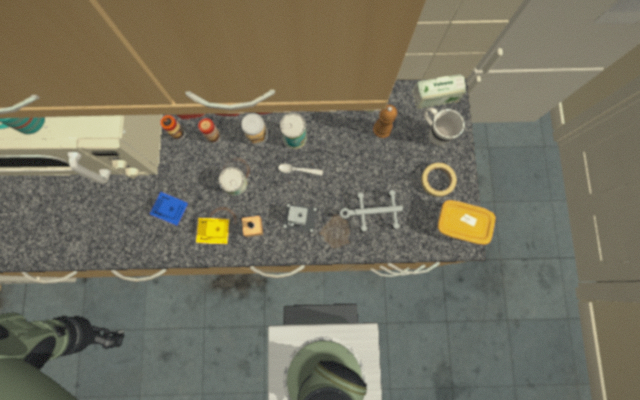

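View pics/side0.png

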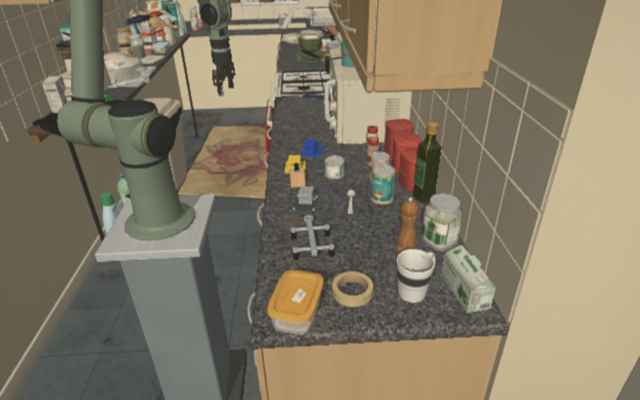

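The top view shows the grey bracket at (297,214) and the pan rest with its eye at (345,212), spine running right to about (404,209). The keeper with the pin is at (251,226). The blue and yellow brackets are decoys.

```bash
cat > h.py <<'E'
import numpy as np, cv2
from scipy.spatial.transform import Rotation as R
from plant import arm, eyes
def cam(name,obs=None):
    m=eyes.camera_model(name)
    if name!="wrist": return m["mtx"],m["cam_to_world"]
    T=np.eye(4);T[:3,:3]=R.from_quat(obs["eef_rot"]).as_matrix();T[:3,3]=obs["position"]
    return m["mtx"],T@m["T_tool_cam"]
def ray(K,T,uv,z):
    uv=np.atleast_2d(np.asarray(uv,float));d=np.c_[(uv-K[:2,2])/K[0,0],np.ones(len(uv))]@T[:3,:3].T
    return T[:3,3]+d*((z-T[2,3])/d[:,2:])
def proj(K,T,P):
    p=(np.atleast_2d(P)-T[:3,3])@T[:3,:3];return p[:,:2]/p[:,2:]*K[0,0]+K[:2,2]
def st(o=None):
    o=o or arm.get_obs();M=R.from_quat(o["eef_rot"]).as_matrix()
    print("t",round(o["t"],2),"p",o["position"].round(4),"xax",M[:,0].round(3),"zax",M[:,2].round(4),"F",o["contact_force"].round(1),"op",round(o["opening"],4));return o,M
E
python3 - <<'E'
from h import *
K,T=cam("top")
for n,uv,z in[("bracket ear",(297,214),.05),("eye",(345,212),.036),("spine end",(404,208),.04),("rungL top",(362,192),.036),("rungR",(391,190),.036),("keeper",(251,226),.05),("tin",(233,180),.058),("lbox",(467,222),.06),("tape",(438,179),.025),("spoon",(300,170),.01)]:
    print(n,ray(K,T,uv,z).round(3))
o,M=st();print(M)
E
```

```text
bracket ear [[0.467 0.067 0.05 ]]
eye [[ 0.472 -0.075  0.036]]
spine end [[ 0.479 -0.251  0.04 ]]
rungL top [[ 0.532 -0.129  0.036]]
rungR [[ 0.536 -0.217  0.036]]
keeper [[0.435 0.203 0.05 ]]
tin [[0.573 0.256 0.058]]
lbox [[ 0.43  -0.428  0.06 ]]
tape [[ 0.57  -0.365  0.025]]
spoon [[0.612 0.058 0.01 ]]
t 0.1 p [0.1753 0.5208 0.2306] xax [-0.948  0.319  0.   ] zax [-6.0e-04 -1.4e-03 -1.0e+00] F [ 0.2 -0.4 -0.3] op 0.0855
[[-9.47710264e-01  3.19131410e-01 -6.30522740e-04]
 [ 3.19131995e-01  9.47709269e-01 -1.38281972e-03]
 [ 1.56251036e-04 -1.51173243e-03 -9.99998845e-01]]
```

{"api": "play_rows", "payload": {
  "rotation": [
    [0,0,8],
    [0,0,16],
    [0,0,24],
    [0,0,32],
    [0,0,40],
    [0,0,48],
    [0,0,56],
    [0,0,64],
    [0,0,71.4],
    [0,0,71.4],
    [0,0,71.4],
    [0,0,71.4]
  ],
  "travel": [
    [-3.7,-3.4,0],
    [-7.4,-6.8,0],
    [-11.1,-10.2,0],
    [-14.8,-13.6,0],
    [-18.5,-17,0],
    [-22.2,-20.4,0],
    [-25.9,-23.8,0],
    [-29.6,-27.2,0],
    [-33.3,-30.6,0],
    [-37,-34,0],
    [-40.7,-37.4,0],
    [-44.4,-40.8,0]
  ],
  "grip": [8.5,8.5,8.5,8.5,8.5,8.5,8.5,8.5,8.5,8.5,8.5,8.5]
}}

```text
t: 1.3
position: [0.4651, -0.0065, 0.2311]
eef_rot: [0.707, 0.707, 0.0, -0.0]
contact_force: [1.7, 0.1, 0.0]
opening: 0.0851
```

```bash
python3 - <<'E'
from h import *
o,M=st();p,d=eyes.grab_frame("wrist");cv2.imwrite("pics/w1.png",p);np.save("pics/w1.npy",d);import pickle;pickle.dump(o,open("pics/w1.pkl","wb"))
print(o["q"].round(3),o["qd"].round(3))
E
```

```text
t 1.3 p [ 0.4651 -0.0065  0.2311] xax [0.001 1.    0.   ] zax [-1.e-04  3.e-04 -1.e+00] F [1.7 0.1 0. ] op 0.0851
[-0.173  0.169 -0.402  0.999  0.     1.398] [-0.894  0.429  0.523  0.083  0.005 -0.889]
```

View pics/w1.png

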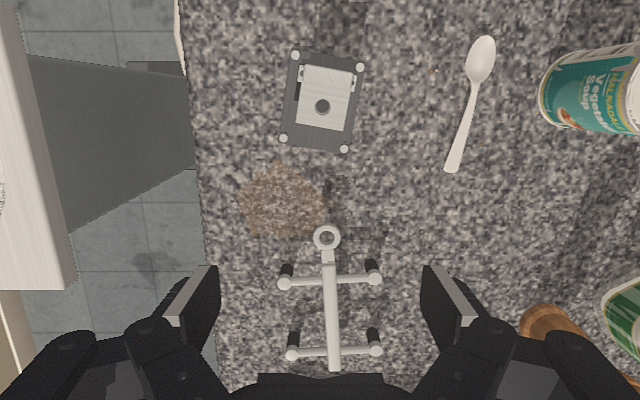

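The wrist view shows the bracket plate with screws at (295,55), (360,67), (344,149) and (283,138), and the upper-ear hole at (322,106). The pan rest's eye is at (327,238) and its spine runs down to (335,368). I'll measure again with the arm at rest.

{"api": "play_rows", "payload": {
  "rotation": [
    [0,0,0],
    [0,0,0],
    [0,0,0]
  ],
  "travel": [
    [1,0,0],
    [2,0,0],
    [2,0,0]
  ],
  "grip": [8.5,8.5,8.5]
}}

```text
t: 1.65
position: [0.4637, 0.0175, 0.231]
eef_rot: [0.706, 0.708, -0.0, -0.001]
contact_force: [-1.1, -0.8, -0.1]
opening: 0.085
```

```bash
cat > m.py <<'E'
from h import *
o,M=st();p,d=eyes.grab_frame("wrist");cv2.imwrite("pics/w2.png",p)
K,T=cam("wrist",o)
v,u=np.indices(d.shape);X=np.stack([(u-K[0,2])/K[0,0]*d,(v-K[1,2])/K[0,0]*d,d],-1)@T[:3,:3].T+T[:3,3]
Z=X[...,2]; ok=(d>0)
g=cv2.cvtColor(p,cv2.COLOR_BGR2GRAY)
def comps(lo,hi):
    m=(ok&(Z>lo)&(Z<hi)).astype(np.uint8);m[:, :215]=0;m[280:,:250]=0;m[280:,420:]=0;m[375:]=0
    n,L,s,c=cv2.connectedComponentsWithStats(m)
    for i in range(1,n):
        if s[i,4]>60: print(lo,hi,s[i],c[i].round(1),"xyz",np.median(X[L==i],0).round(4)); yield L==i
for lo,hi in((.043,.06),(.018,.046)):
    for m in comps(lo,hi):
        q=np.argwhere(m)[:,::-1].astype(float)
        P=ray(K,T,q,.05 if lo>.04 else .038)[:,:2]
        r=cv2.minAreaRect((P*1000).astype(np.float32));print("  rect mm",np.round(r[0],1),np.round(r[1],1),round(r[2],1))
print("floor z",np.median(Z[ok&(abs(Z)<.02)]))
c=cv2.HoughCircles(cv2.medianBlur(g,3),cv2.HOUGH_GRADIENT,1,15,param1=120,param2=14,minRadius=5,maxRadius=18)
for a in c[0][:25]:
    if 250<a[0]<400 and a[1]<300: print("circ",a, ray(K,T,a[:2],.05).round(4)[0],ray(K,T,a[:2],.036).round(4)[0],ray(K,T,a[:2],.004).round(4)[0])
E
python3 m.py
```

```text
t 1.65 p [0.4637 0.0175 0.231 ] xax [-0.003  1.     0.001] zax [-1.2e-03  6.0e-04 -1.0e+00] F [-1.1 -0.8 -0.1] op 0.085
0.043 0.06 [609   0  31  13 249] [626.7   4.5] xyz [0.7184 0.1668 0.0497]
  rect mm [718.2 167.7] [ 7.5 28. ] 76.2
0.043 0.06 [ 561   76   55   82 1000] [576.5 113.6] xyz [0.6936 0.0794 0.0519]
  rect mm [703.1  75.8] [72.1 37.7] 86.7
0.043 0.06 [ 299   93   56   64 2595] [326.2 123.8] xyz [0.4693 0.0695 0.0516]
  rect mm [469.1  67.3] [51.7 44.1] 80.1
0.018 0.046 [588   0  52  22 678] [612.4   9.8] xyz [0.7209 0.1663 0.0313]
  rect mm [718.  165.5] [12.6 48.6] 75.5
0.018 0.046 [ 544   77   59   78 1379] [562.3 113.1] xyz [0.6934 0.0786 0.0329]
  rect mm [697.8  76.5] [71.2 43.3] 86.0
0.018 0.046 [ 279  243  104  132 3980] [331.8 318.1] xyz [ 0.4769 -0.1309  0.0376]
  rect mm [ 476.8 -142. ] [115.5 172.8] 3.3
floor z 0.0016948693165211859
circ [397.5 272.5  17.4] [ 0.5456 -0.0839  0.05  ] [ 0.5491 -0.0915  0.036 ] [ 0.5572 -0.109   0.004 ]
circ [283.5 181.5  17.4] [0.4285 0.0139 0.05  ] [0.427  0.0105 0.036 ] [0.4235 0.0027 0.004 ]
circ [284.5 261.5  16.3] [ 0.4272 -0.0716  0.05  ] [ 0.4256 -0.0787  0.036 ] [ 0.422 -0.095  0.004]
circ [389.5 203.5  16.3] [ 0.5324 -0.008   0.05  ] [ 0.5353 -0.0123  0.036 ] [ 0.5421 -0.0223  0.004 ]
circ [369.5 158.5  17.4] [0.5106 0.0366 0.05  ] [0.5126 0.0342 0.036 ] [0.5172 0.0286 0.004 ]
circ [269.5  45.5  17.2] [0.4198 0.1344 0.05  ] [0.4179 0.1362 0.036 ] [0.4136 0.1402 0.004 ]
```

```bash
python3 - <<'E'
import cv2
p=cv2.imread("pics/w2.png");c=cv2.resize(p[60:390,250:410],None,fx=1,fy=1)
a=cv2.resize(p[60:190,260:400],None,fx=4,fy=4,interpolation=cv2.INTER_CUBIC)
b=cv2.resize(p[235:385,265:395],None,fx=520/150,fy=520/150,interpolation=cv2.INTER_CUBIC)[:, :240+200]
import numpy as np
b2=cv2.resize(p[235:300,280:380],(400-160,156)) if 0 else cv2.resize(p[240:375,275:390],(230,270),interpolation=cv2.INTER_CUBIC)
o=np.zeros((520,790,3),np.uint8);o[:,:560]=a;o[:270,560:]=b2
cv2.imwrite("pics/w2c.png",o)
E
```

```text
(no output)
```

View pics/w2c.png

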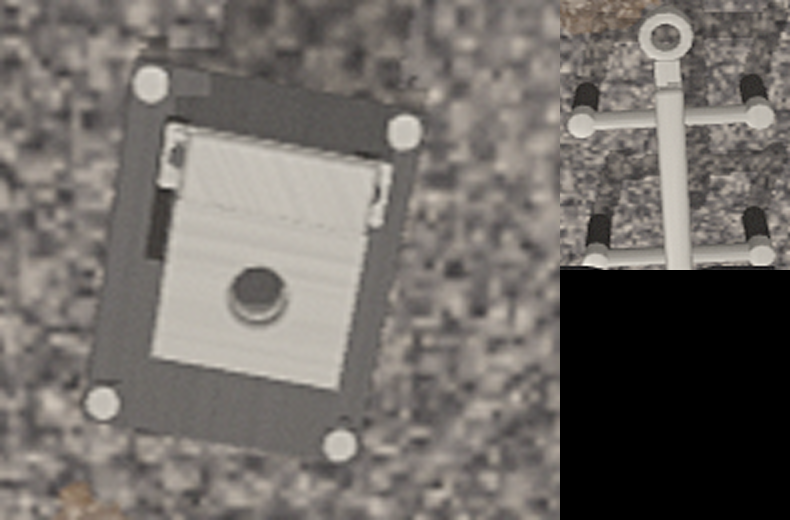

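The crop shows the upper-ear hole at about (324.1,133.6) in the full picture. The eye is at (327.5,259), and the plate screws are clear.

```bash
python3 - <<'E'
from h import *
o={"position":np.array([0.4637,0.0175,0.231]),"eef_rot":R.from_matrix(np.c_[[-.003,1,.001],np.cross([-1.2e-3,6e-4,-1],[-.003,1,.001]),[-1.2e-3,6e-4,-1]]).as_quat()}
K,T=cam("wrist",o);T=T.copy();T[2,3]-=.0016
f=lambda c,z:ray(K,T,np.array([[260+(a+.5)/4-.5,60+(b+.5)/4-.5] for a,b in c]),z)[:,:2]
hole=f([(258,296)],.05)[0]; e=f([(152,357),(338,388)],.05)
s=f([(102,403),(340,445),(404,132),(151,84)],.006)
ang=lambda v:np.degrees(np.arctan2(v[1],v[0]))
print("hole",hole,"front edge",e,np.linalg.norm(e[1]-e[0]),"y-heading from edge",ang(e[1]-e[0])+90)
print("screws",s,ang(s[1]-s[0])+90,ang(s[2]-s[3])+90,ang(s[3]-s[0]),ang(s[2]-s[1]), np.linalg.norm(s[1]-s[0]),np.linalg.norm(s[3]-s[0]))
h=np.radians(np.mean([ang(s[1]-s[0])+90,ang(s[2]-s[3])+90,ang(s[3]-s[0]),ang(s[2]-s[1])]))
y=np.array([np.cos(h),np.sin(h)]);x=np.array([y[1],-y[0]]);c=s.mean(0);ref=c-y*(.047-.021)
print("heading",np.degrees(h),"centre",c,"ref",ref,"hole in bracket",(hole-ref)@x,(hole-ref)@y,"edge mid",(e.mean(0)-ref)@x,(e.mean(0)-ref)@y)
b=lambda q:((q[0]-560+.5)/2-.5+275,(q[1]+.5)/2-.5+240)
eye=ray(K,T,b((665,38)),.036)[0];sp=ray(K,T,[b((679,262)),b((670,95))],.04)
print("eye",eye,"spine",sp,ang(eye[:2]-sp[0,:2]),ang(sp[1,:2]-sp[0,:2]))
r=ray(K,T,[b((582,125)),b((760,117)),b((598,261)),b((760,254))],.036);print(r,ang(r[1]-r[0])+90,ang(r[3]-r[2])+90,r.mean(0))
E
```

```text
hole [0.46742015 0.05987558] front edge [[0.44275038 0.04572831]
 [0.48639628 0.03862162]] 0.04422069295289324 y-heading from edge 80.75190694320013
screws [[0.42627442 0.026866  ]
 [0.4903767  0.0156653 ]
 [0.50455884 0.0963699 ]
 [0.44068243 0.10758914]] 80.08867511335957 80.03818599554074 79.88003137147489 80.03322962250293 0.06507347763757919 0.08199888449962009
heading 80.01003052571953 centre [0.4654731  0.06162258] ref [0.46096273 0.03601679] hole in bracket 0.0022206006421053833 0.024617249188876814 edge mid 0.002487568933586946 0.006691155318052921
eye [ 0.47191555 -0.07437872  0.036     ] spine [[ 0.48163776 -0.21946949  0.04      ]
 [ 0.47490117 -0.10675902  0.04      ]] 93.8335343154306 93.42044439019394
[[ 0.425823   -0.12849146  0.036     ]
 [ 0.52555182 -0.12288013  0.036     ]
 [ 0.43303836 -0.22272163  0.036     ]
 [ 0.53035645 -0.2170544   0.036     ]] 93.22040151791319 93.33280218797937 [ 0.4786924  -0.17278691  0.036     ]
```

{"api": "play_rows", "payload": {
  "rotation": [
    [0,0,-1],
    [0,0,-2],
    [0,0,-3],
    [0,0,-3.1],
    [0,0,-3.1],
    [0,0,-3.1],
    [0,0,-3.1],
    [0,0,-3.1]
  ],
  "travel": [
    [-4,0.3,2],
    [-8,0.7,5],
    [-12,1,8],
    [-16,1.3,11],
    [-17.7,1.4,14],
    [-17.7,1.4,16],
    [-17.7,1.4,16],
    [-17.7,1.4,16]
  ],
  "grip": [8.5,8.5,8.5,8.5,8.5,8.5,8.5,8.5]
}}

```text
t: 2.5
position: [0.4785, -0.1604, 0.0716]
eef_rot: [0.687, 0.727, -0.0, -0.0]
contact_force: [-0.2, -0.2, 0.5]
opening: 0.0848
```

```bash
python3 - <<'E'
from h import *
o,M=st();print(np.degrees(np.arctan2(M[1,0],M[0,0])))
t=np.array([.4775,-.159,.013]);print("tool travel cm",((t-o["position"])@M*100).round(2))
E
```

```text
t 2.5 p [ 0.4785 -0.1604  0.0716] xax [-0.056  0.998  0.   ] zax [-7.e-04  4.e-04 -1.e+00] F [-0.2 -0.2  0.5] op 0.0848
93.18994676215173
tool travel cm [ 0.14 -0.09  5.86]
```

{"api": "play_rows", "payload": {
  "rotation": [
    [0,0,0],
    [0,0,0],
    [0,0,0],
    [0,0,0],
    [0,0,0],
    [0,0,0],
    [0,0,0],
    [0,0,0],
    [0,0,0],
    [0,0,0],
    [0,0,0],
    [0,0,0]
  ],
  "travel": [
    [0.1,-0.1,2.5],
    [0.1,-0.1,5],
    [0.1,-0.1,5.8],
    [0.1,-0.1,5.8],
    [0.1,-0.1,5.8],
    [0.1,-0.1,5.8],
    [0.1,-0.1,5.8],
    [0.1,-0.1,5.8],
    [0.1,-0.1,5.8],
    [0.1,-0.1,5.8],
    [0.1,-0.1,5.8],
    [0.1,-0.1,5.8]
  ],
  "grip": [8.5,8.5,8.5,6,3,1.6,1.0,1.0,1.0,1.0,1.0,1.0]
}}

```text
t: 3.7
position: [0.478, -0.1609, 0.0142]
eef_rot: [0.688, 0.726, 0.0, 0.001]
contact_force: [-1.3, 0.9, 6.1]
opening: 0.0153
```

```bash
python3 - <<'E'
from h import *
o,M=st();print(np.degrees(np.arctan2(M[1,0],M[0,0])))
p,d=eyes.grab_frame("wrist");cv2.imwrite("pics/w3.png",p);np.save("pics/w3.npy",d);import pickle;pickle.dump(o,open("pics/w3.pkl","wb"))
E
```

```text
t 3.7 p [ 0.478  -0.1609  0.0142] xax [-0.054  0.999 -0.001] zax [ 1.e-03 -8.e-04 -1.e+00] F [-1.3  0.9  6.1] op 0.0153
93.09614691155622
```

View pics/w3.png

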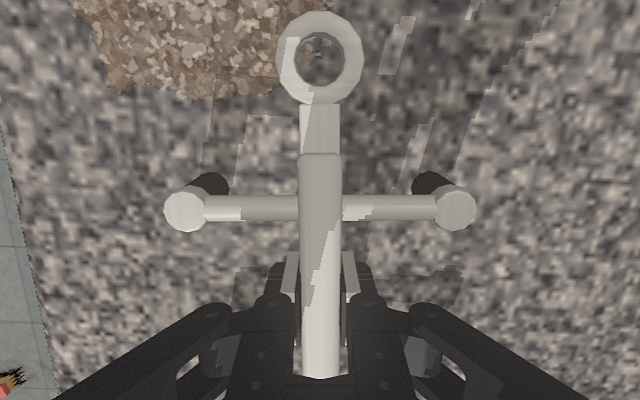

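The view shows the spine held centrally between the pads, with the eye ring centred at (320,59).

```bash
cat > eye.py <<'E'
from h import *
import pickle
o=pickle.load(open("pics/w3.pkl","rb"));K,T=cam("wrist",o);M=R.from_quat(o["eef_rot"]).as_matrix()
e=ray(K,T,(320,58.7),.036)[0];print("eye",e,"in tool",((e-o["position"])@M).round(4))
e[2]=.031;E=(e-o["position"])@M
hole=np.array([.4674,.0599]);h=np.radians(80);y=np.array([np.cos(h),np.sin(h),0])
def target(dist,side=0):  # TCP target for eye 'dist' short of hole
    tx=y;tz=np.array([0,0,-1.]);D=np.c_[tx,np.cross(tz,tx),tz]
    eye=np.r_[hole,.031]-y*dist
    return eye-D@E,D
o,M=st()
for dd in(.055,.02,0,-.0025):
    t,D=target(dd);print(dd,t.round(4),"travel cm",((t-o["position"])@M*100).round(2),"rot deg",np.degrees(R.from_matrix(M.T@D).as_rotvec()).round(2))
E
python3 eye.py
```

```text
eye [ 0.47350021 -0.07352104  0.036     ] in tool [ 0.0875  0.0002 -0.0219]
t 3.75 p [ 0.478  -0.1609  0.0142] xax [-0.054  0.999 -0.001] zax [ 1.e-03 -8.e-04 -1.e+00] F [-0.9  0.2  6.4] op 0.0149
0.055 [ 0.4424 -0.0804  0.0141] travel cm [ 8.23 -3.12 -0.  ] rot deg [ 0.06  0.04 13.1 ]
0.02 [ 0.4485 -0.0459  0.0141] travel cm [11.64 -2.33 -0.  ] rot deg [ 0.06  0.04 13.1 ]
0 [ 0.452  -0.0262  0.0141] travel cm [ 1.359e+01 -1.870e+00 -1.000e-02] rot deg [ 0.06  0.04 13.1 ]
-0.0025 [ 0.4524 -0.0238  0.0141] travel cm [ 1.383e+01 -1.820e+00 -1.000e-02] rot deg [ 0.06  0.04 13.1 ]
```

{"api": "play_rows", "payload": {
  "rotation": [
    [0,0,1.5],
    [0,0,3],
    [0,0,5],
    [0,0,7],
    [0,0,9],
    [0,0,11],
    [0,0,13],
    [0,0,13.1],
    [0,0,13.1],
    [0,0,13.1],
    [0,0,13.1]
  ],
  "travel": [
    [1,-0.4,-0.05],
    [2,-0.8,-0.05],
    [3.2,-1.2,-0.05],
    [4.4,-1.7,-0.05],
    [5.6,-2.1,-0.05],
    [6.8,-2.6,-0.05],
    [7.8,-3.0,-0.05],
    [8.2,-3.1,-0.05],
    [8.2,-3.1,-0.05],
    [8.2,-3.1,-0.05],
    [8.2,-3.1,-0.05]
  ],
  "grip": [1,1,1,1,1,1,1,1,1,1,1]
}}

```text
t: 4.85
position: [0.4423, -0.0799, 0.0142]
eef_rot: [0.766, 0.643, 0.001, -0.001]
contact_force: [-1.6, 2.6, 7.3]
opening: 0.0149
```

```bash
python3 eye.py; python3 - <<'E'
from h import *
import pickle
o,M=st()
p,d=eyes.grab_frame("wrist");cv2.imwrite("pics/w4.png",p);pickle.dump(o,open("pics/w4.pkl","wb"))
E
```

```text
eye [ 0.47352849 -0.07345563  0.036     ] in tool [ 0.0875  0.0003 -0.0219]
t 4.85 p [ 0.4423 -0.0799  0.0142] xax [0.173 0.985 0.002] zax [ 1.0e-04  1.6e-03 -1.0e+00] F [-1.6  2.6  7.3] op 0.0149
0.055 [ 0.4424 -0.0804  0.0141] travel cm [-0.05  0.02  0.  ] rot deg [-0.01 -0.09  0.03]
0.02 [ 0.4485 -0.046   0.0141] travel cm [3.45 0.02 0.01] rot deg [-0.01 -0.09  0.03]
0 [ 0.4519 -0.0263  0.0141] travel cm [5.45 0.02 0.01] rot deg [-0.01 -0.09  0.03]
-0.0025 [ 0.4524 -0.0238  0.0141] travel cm [5.7  0.02 0.01] rot deg [-0.01 -0.09  0.03]
t 4.85 p [ 0.4423 -0.0799  0.0142] xax [0.173 0.985 0.002] zax [ 1.0e-04  1.6e-03 -1.0e+00] F [-1.6  2.6  7.3] op 0.0149
```

View pics/w4.png

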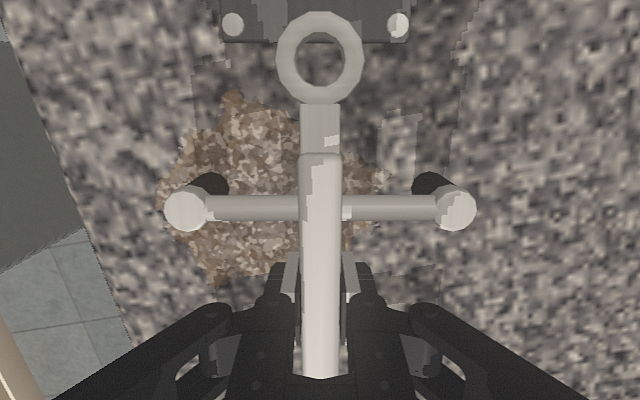

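The front screws at (232,24) and (398,25) sit symmetrically about x=315, and the eye is at 320. So the eye is 2.2 mm to the +x side of the reference axis, which matches the hole. Sliding in now.

{"api": "play_rows", "payload": {
  "rotation": [
    [0,0,0],
    [0,0,0],
    [0,0,0],
    [0,0,0],
    [0,0,0],
    [0,0,0],
    [0,0,0],
    [0,0,0],
    [0,0,0],
    [0,0,0]
  ],
  "travel": [
    [0.6,0,0],
    [1.2,0,0],
    [1.8,0,0],
    [2.4,0,0],
    [3.0,0,0],
    [3.5,0,0],
    [4.0,0,0],
    [4.4,0,0],
    [4.6,0,0],
    [4.6,0,0]
  ],
  "grip": [1,1,1,1,1,1,1,1,1,1]
}}

```text
t: 5.9
position: [0.451, -0.0358, 0.0142]
eef_rot: [0.766, 0.643, -0.0, 0.001]
contact_force: [-0.7, -4.6, 5.5]
opening: 0.015
```

```bash
python3 eye.py
```

```text
eye [ 0.47353159 -0.07346039  0.036     ] in tool [ 0.0875  0.0003 -0.0219]
t 5.9 p [ 0.451  -0.0358  0.0142] xax [ 0.174  0.985 -0.002] zax [ 0.001 -0.002 -1.   ] F [-0.7 -4.6  5.5] op 0.015
0.055 [ 0.4424 -0.0804  0.0141] travel cm [-4.54 -0.08  0.01] rot deg [ 0.08  0.1  -0.01]
0.02 [ 0.4485 -0.046   0.0141] travel cm [-1.04 -0.08  0.01] rot deg [ 0.08  0.1  -0.01]
0 [ 0.4519 -0.0263  0.0141] travel cm [ 0.96 -0.08  0.  ] rot deg [ 0.08  0.1  -0.01]
-0.0025 [ 0.4524 -0.0238  0.0141] travel cm [ 1.21 -0.08  0.  ] rot deg [ 0.08  0.1  -0.01]
```

{"api": "play_rows", "payload": {
  "rotation": [
    [0,0,0],
    [0,0,0],
    [0,0,0],
    [0,0,0],
    [0,0,0]
  ],
  "travel": [
    [0.2,0,0],
    [0.4,-0.05,0],
    [0.6,-0.05,0],
    [0.8,-0.05,0],
    [0.8,-0.05,0]
  ],
  "grip": [1,1,1,1,1]
}}

```text
t: 6.4
position: [0.452, -0.028, 0.0142]
eef_rot: [0.766, 0.643, -0.0, 0.001]
contact_force: [-0.1, -4.7, 4.7]
opening: 0.0154
```

{"api": "play_rows", "payload": {
  "rotation": [
    [0,0,0],
    [0,0,0],
    [0,0,0]
  ],
  "travel": [
    [0.05,0,0],
    [0.1,0,0],
    [0.1,0,0]
  ],
  "grip": [1,1,1]
}}

```text
t: 6.7
position: [0.4521, -0.0273, 0.0142]
eef_rot: [0.766, 0.643, -0.0, 0.001]
contact_force: [-0.9, -5.6, 5.4]
opening: 0.0149
```

{"api": "play_rows", "payload": {
  "rotation": [
    [0,0,0],
    [0,0,0],
    [0,0,0]
  ],
  "travel": [
    [0.05,0,0],
    [0.1,0,0],
    [0.1,0,0]
  ],
  "grip": [1,1,1]
}}

```text
t: 7.0
position: [0.4522, -0.0264, 0.0142]
eef_rot: [0.766, 0.642, -0.0, 0.001]
contact_force: [-0.9, -5.9, 5.4]
opening: 0.0151
```

{"api": "play_rows", "payload": {
  "rotation": [
    [0,0,0],
    [0,0,0],
    [0,0,0]
  ],
  "travel": [
    [0.05,0,0],
    [0.1,0,0],
    [0.1,0,0]
  ],
  "grip": [1,1,1]
}}

```text
t: 7.3
position: [0.4524, -0.0254, 0.0142]
eef_rot: [0.766, 0.643, -0.001, 0.001]
contact_force: [-0.6, -5.8, 6.4]
opening: 0.0147
```

{"api": "play_rows", "payload": {
  "rotation": [
    [0,0,0],
    [0,0,0],
    [0,0,0]
  ],
  "travel": [
    [0.04,0,0],
    [0.08,0,0],
    [0.08,0,0]
  ],
  "grip": [1,1,1]
}}

```text
t: 7.6
position: [0.4525, -0.0246, 0.0142]
eef_rot: [0.766, 0.642, -0.001, 0.001]
contact_force: [-0.8, -5.2, 6.2]
opening: 0.0143
```

{"api": "play_rows", "payload": {
  "rotation": [
    [0,0,0],
    [0,0,0],
    [0,0,0]
  ],
  "travel": [
    [0.03,0,0],
    [0.06,0,0],
    [0.06,0,0]
  ],
  "grip": [1,1,1]
}}

```text
t: 7.9
position: [0.4526, -0.024, 0.0142]
eef_rot: [0.766, 0.642, -0.001, 0.001]
contact_force: [-0.1, -5.2, 5.5]
opening: 0.0147
```

{"api": "play_rows", "payload": {
  "rotation": [
    [0,0,0],
    [0,0,0],
    [0,0,0]
  ],
  "travel": [
    [0.03,0,0],
    [0.06,0,0],
    [0.06,0,0]
  ],
  "grip": [1,1,1]
}}

```text
t: 8.2
position: [0.4527, -0.0235, 0.0142]
eef_rot: [0.766, 0.642, -0.001, 0.001]
contact_force: [-0.6, -6.0, 5.9]
opening: 0.015
```

{"api": "play_rows", "payload": {
  "rotation": [
    [0,0,0],
    [0,0,0],
    [0,0,0]
  ],
  "travel": [
    [0.03,0,0],
    [0.06,0,0],
    [0.06,0,0]
  ],
  "grip": [1,1,1]
}}

```text
t: 8.5
position: [0.4528, -0.0229, 0.0142]
eef_rot: [0.766, 0.642, -0.001, 0.001]
contact_force: [-0.4, -6.7, 4.4]
opening: 0.015
```

{"api": "play_rows", "payload": {
  "rotation": [
    [0,0,0],
    [0,0,0],
    [0,0,0]
  ],
  "travel": [
    [0.03,0,0],
    [0.06,0,0],
    [0.06,0,0]
  ],
  "grip": [1,1,1]
}}

```text
t: 8.8
position: [0.4528, -0.0227, 0.0142]
eef_rot: [0.766, 0.642, -0.001, 0.002]
contact_force: [-0.3, -7.0, 5.6]
opening: 0.0146
```

{"api": "play_rows", "payload": {
  "rotation": [
    [0,0,0],
    [0,0,0],
    [0,0,0]
  ],
  "travel": [
    [0.03,0,0],
    [0.05,0,0],
    [0.05,0,0]
  ],
  "grip": [1,1,1]
}}

```text
t: 9.1
position: [0.4528, -0.0226, 0.0142]
eef_rot: [0.766, 0.642, -0.001, 0.002]
contact_force: [-1.5, -8.6, 6.0]
opening: 0.0148
```

{"api": "play_rows", "payload": {
  "rotation": [
    [0,0,0],
    [0,0,0],
    [0,0,0],
    [0,0,0]
  ],
  "travel": [
    [-0.15,0,0],
    [-0.36,0,0],
    [-0.36,0,0],
    [-0.36,0,0]
  ],
  "grip": [1,1,1,1]
}}

```text
t: 9.5
position: [0.4528, -0.0228, 0.0142]
eef_rot: [0.766, 0.643, 0.002, -0.001]
contact_force: [1.0, 1.7, 5.6]
opening: 0.0145
```

```bash
python3 eye.py
```

```text
eye [ 0.47353074 -0.07345189  0.036     ] in tool [ 0.0875  0.0003 -0.0219]
t 9.5 p [ 0.4528 -0.0228  0.0142] xax [0.173 0.985 0.004] zax [ 0.0022  0.0035 -1.    ] F [1.  1.7 5.6] op 0.0145
0.055 [ 0.4424 -0.0804  0.0141] travel cm [-5.86 -0.03 -0.02] rot deg [ 0.09 -0.22  0.03]
0.02 [ 0.4485 -0.046   0.0141] travel cm [-2.36 -0.03 -0.  ] rot deg [ 0.09 -0.22  0.03]
0 [ 0.4519 -0.0263  0.0141] travel cm [-0.36 -0.03  0.01] rot deg [ 0.09 -0.22  0.03]
-0.0025 [ 0.4524 -0.0238  0.0141] travel cm [-0.11 -0.03  0.01] rot deg [ 0.09 -0.22  0.03]
```

{"api": "play_rows", "payload": {
  "rotation": [
    [0,0,0],
    [0,0,0],
    [0,0,0]
  ],
  "travel": [
    [-0.1,0,-0.05],
    [-0.15,0,-0.05],
    [-0.15,0,-0.05]
  ],
  "grip": [1,1,1]
}}

```text
t: 9.8
position: [0.4515, -0.0249, 0.0142]
eef_rot: [0.766, 0.643, 0.001, -0.001]
contact_force: [0.7, 2.7, 1.4]
opening: 0.0152
```

{"api": "play_rows", "payload": {
  "rotation": [
    [0,0,0],
    [0,0,0],
    [0,0,0],
    [0,0,0],
    [0,0,0],
    [0,0,0],
    [0,0,0],
    [0,0,0],
    [0,0,0],
    [0,0,0],
    [0,0,0],
    [0,0,0]
  ],
  "travel": [
    [0,0,0],
    [0,0,0],
    [0,0,0],
    [0,0,0],
    [0,0,-1],
    [0,0,-3],
    [0,0,-6],
    [0,0,-10],
    [0,0,-14],
    [0,0,-18],
    [0,0,-20],
    [0,0,-20]
  ],
  "grip": [3,5,6,6,6,6,6,6,6,6,6,6]
}}

```text
t: 11.0
position: [0.4534, -0.0259, 0.2182]
eef_rot: [0.766, 0.643, 0.002, 0.003]
contact_force: [0.8, -0.1, -0.8]
opening: 0.0602
```

```bash
python3 - <<'E'
from h import *
import pickle
o,M=st()
p,d=eyes.grab_frame("wrist");cv2.imwrite("pics/w5.png",p);pickle.dump(o,open("pics/w5.pkl","wb"));np.save("pics/w5.npy",d)
E
```

```text
t 11.0 p [ 0.4534 -0.0259  0.2182] xax [ 0.174  0.985 -0.   ] zax [ 0.0068 -0.0016 -1.    ] F [ 0.8 -0.1 -0.8] op 0.0602
```

View pics/w5.png

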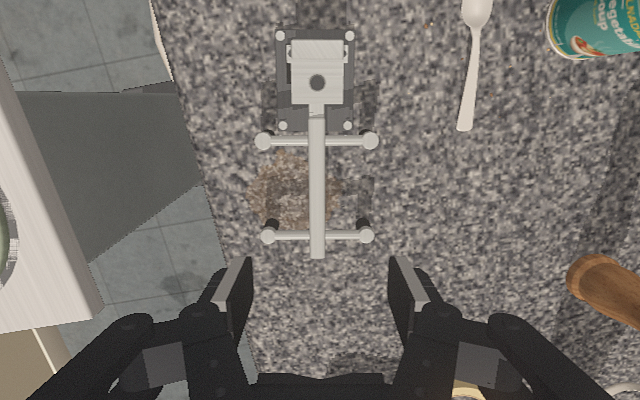

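The pan rest now sits in the bracket, with the upper-ear hole at (317,83) and the spine straight below it. On to the pin.

{"api": "play_rows", "payload": {
  "rotation": [
    [0,0,0],
    [0,0,0],
    [0,0,0],
    [0,0,0],
    [0,0,0],
    [0,0,0],
    [0,0,0],
    [0,0,0],
    [0,0,0]
  ],
  "travel": [
    [4,-1,0.5],
    [8,-2,1],
    [12,-3,1.5],
    [16,-4,1.8],
    [20,-5,1.8],
    [22.2,-5.7,1.8],
    [22.2,-5.7,1.8],
    [22.2,-5.7,1.8],
    [22.2,-5.7,1.8]
  ],
  "grip": [6,6,6,6,6,6,6,6,6]
}}

```text
t: 11.95
position: [0.4333, 0.2021, 0.1956]
eef_rot: [0.766, 0.642, -0.001, -0.0]
contact_force: [-0.1, -0.2, -0.2]
opening: 0.0599
```

```bash
cat > pin.py <<'E'
from h import *
import sys
o,M=st()
p,d=eyes.grab_frame("wrist");cv2.imwrite(sys.argv[1],p);K,T=cam("wrist",o)
v,u=np.indices(d.shape);X=np.stack([(u-K[0,2])/K[0,0]*d,(v-K[1,2])/K[0,0]*d,d],-1)@T[:3,:3].T+T[:3,3]
near=(abs(X[...,0]-.435)<.06)&(abs(X[...,1]-.203)<.06)&(d>0)
m=(near&(X[...,2]>.07)&(X[...,2]<.095)).astype(np.uint8)
n,L,s,c=cv2.connectedComponentsWithStats(m)
i=1+np.argmax(s[1:,4]);print("knob",s[i],c[i]);zt=np.median(X[L==i][:,2]);
q=np.argwhere((L==i))[:,::-1];(cu,cv_),r=cv2.minEnclosingCircle(q.astype(np.float32))
k=ray(K,T,(cu,cv_),.08)[0];print("z",zt,"circ",cu,cv_,r,"knob",k.round(4),"ptmean",X[L==i].mean(0).round(4), "centroid ray",ray(K,T,c[i],.08)[0].round(4))
m2=near&(X[...,2]>.042)&(X[...,2]<.06);P=ray(K,T,np.argwhere(m2)[:,::-1],.05)[:,:2]
print("keeper",cv2.minAreaRect((P*1000).astype(np.float32)),np.median(X[m2][:,2]))
E
python3 pin.py pics/w6.png
```

```text
t 11.95 p [0.4333 0.2021 0.1956] xax [ 0.175  0.985 -0.001] zax [-1.4e-03 -8.0e-04 -1.0e+00] F [-0.1 -0.2 -0.2] op 0.0599
knob [317 181  22  25 442] [327.42986425 193.25339367]
z 0.08139925174585524 circ 327.5 192.8913116455078 12.395783424377441 knob [0.4399 0.2043 0.08  ] ptmean [0.4398 0.2041 0.0806] centroid ray [0.4398 0.204  0.08  ]
keeper ((439.5071716308594, 202.99282836914062), (50.24195861816406, 51.94674301147461), 6.5015788078308105) 0.05166398095984248
```

View pics/w6.png

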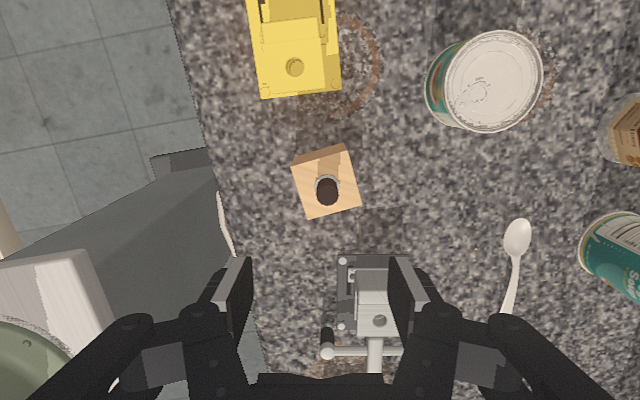

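The knob is at (327,193), with the keeper square around it. The tin and teaspoon are clear.

{"api": "play_rows", "payload": {
  "rotation": [
    [0,0,0],
    [0,0,0],
    [0,0,0],
    [0,0,0],
    [0,0,0],
    [0,0,0],
    [0,0,0]
  ],
  "travel": [
    [0.2,0.4,4],
    [0.3,0.6,8],
    [0.3,0.6,11.5],
    [0.3,0.6,13.8],
    [0.3,0.6,13.8],
    [0.3,0.6,13.8],
    [0.3,0.6,13.8]
  ],
  "grip": [6,6,6,6,6,6,6]
}}

```text
t: 12.7
position: [0.4416, 0.2049, 0.0597]
eef_rot: [0.766, 0.642, 0.001, 0.001]
contact_force: [0.1, -0.6, 0.2]
opening: 0.06
```

```bash
python3 - <<'E'
from h import *
o,M=st();print(((np.array([.4398,.2041,.056])-o["position"])@M*100).round(2))
E
```

```text
t 12.7 p [0.4416 0.2049 0.0597] xax [0.175 0.985 0.001] zax [ 2.3e-03  6.0e-04 -1.0e+00] F [ 0.1 -0.6  0.2] op 0.06
[-0.11 -0.17  0.37]
```

{"api": "play_rows", "payload": {
  "rotation": [
    [0,0,0],
    [0,0,0],
    [0,0,0],
    [0,0,0],
    [0,0,0],
    [0,0,0],
    [0,0,0],
    [0,0,0],
    [0,0,0],
    [0,0,0]
  ],
  "travel": [
    [-0.1,-0.15,0.2],
    [-0.1,-0.15,0.3],
    [-0.1,-0.15,0.3],
    [-0.1,-0.15,0.3],
    [-0.1,-0.15,0.3],
    [-0.1,-0.15,0.3],
    [-0.1,-0.15,0.3],
    [-0.1,-0.15,0.3],
    [-0.1,-0.15,0.3],
    [-0.1,-0.15,0.3]
  ],
  "grip": [6,6,4,2.5,1.5,1.2,1.2,1.2,1.2,1.2]
}}

```text
t: 13.7
position: [0.4387, 0.2043, 0.0556]
eef_rot: [0.766, 0.643, 0.0, 0.0]
contact_force: [-0.9, -0.8, 5.0]
opening: 0.016
```

```bash
python3 - <<'E'
from h import *
o,M=st()
E
```

```text
t 13.7 p [0.4387 0.2043 0.0556] xax [0.174 0.985 0.   ] zax [ 3.e-04  1.e-04 -1.e+00] F [-0.9 -0.8  5. ] op 0.016
```

{"api": "play_rows", "payload": {
  "rotation": [
    [0,0,0],
    [0,0,0],
    [0,0,0],
    [0,0,0],
    [0,0,0],
    [0,0,0],
    [0,0,0]
  ],
  "travel": [
    [0,0,-1],
    [0,0,-2.5],
    [0,0,-4.5],
    [0,0,-6.5],
    [0,0,-7.5],
    [0,0,-7.5],
    [0,0,-7.5]
  ],
  "grip": [1.2,1.2,1.2,1.2,1.2,1.2,1.2]
}}

```text
t: 14.4
position: [0.4384, 0.2042, 0.1299]
eef_rot: [0.766, 0.643, -0.0, -0.0]
contact_force: [0.1, 0.1, -0.5]
opening: 0.016
```

```bash
python3 - <<'E'
from h import *
import pickle
o=pickle.load(open("pics/w5.pkl","rb"));K,T=cam("wrist",o);T=T.copy();T[2,3]-=.0016
def dark(f,u,v):
    g=cv2.cvtColor(cv2.imread(f),cv2.COLOR_BGR2GRAY)[v-14:v+15,u-14:u+15]
    m=(g<(g.max()*.65)).astype(np.uint8);n,L,s,c=cv2.connectedComponentsWithStats(m)
    i=L[14,14];print(s[i],c[i]+[u-14,v-14]);return c[i]+[u-14,v-14]
print("w5",ray(K,T,dark("pics/w5.png",317,83),.05)[0])
o6={"position":np.array([.4333,.2021,.1956]),"eef_rot":R.from_matrix(np.c_[[.175,.985,-.001],np.cross([-1.4e-3,-8e-4,-1],[.175,.985,-.001]),[-1.4e-3,-8e-4,-1]]).as_quat()}
K,T=cam("wrist",o6);T=T.copy();T[2,3]-=.0016
print("w6",ray(K,T,dark("pics/w6.png",380,320),.05)[0])
o,M=st();print(((np.array([.4674,.0599,.115])-o["position"])@M*100).round(2))
E
```

```text
[  7   5  15  17 193] [316.9119171   82.14507772]
w5 [0.46731816 0.05954583 0.05      ]
[  7   9  14  11 107] [379.63551402 320.31775701]
w6 [0.4675209  0.05996511 0.05      ]
t 14.4 p [0.4384 0.2042 0.1299] xax [ 0.174  0.985 -0.   ] zax [-3.e-04 -1.e-04 -1.e+00] F [ 0.1  0.1 -0.5] op 0.016
[-13.7    5.37   1.49]
```

{"api": "play_rows", "payload": {
  "rotation": [
    [0,0,0],
    [0,0,0],
    [0,0,0],
    [0,0,0],
    [0,0,0],
    [0,0,0],
    [0,0,0],
    [0,0,0],
    [0,0,0]
  ],
  "travel": [
    [-2.5,1,0],
    [-5,2,0],
    [-7.5,3,0],
    [-10,4,0.5],
    [-12.5,4.9,1],
    [-13.65,5.3,1.5],
    [-13.65,5.3,1.5],
    [-13.65,5.3,1.5],
    [-13.65,5.3,1.5]
  ],
  "grip": [1.2,1.2,1.2,1.2,1.2,1.2,1.2,1.2,1.2]
}}

```text
t: 15.3
position: [0.4668, 0.0615, 0.1152]
eef_rot: [0.766, 0.643, -0.0, -0.0]
contact_force: [0.8, 0.2, -0.2]
opening: 0.0163
```

```bash
python3 - <<'E'
from h import *
o,M=st();print(((np.array([.467,.0602,.1025])-o["position"])@M*100).round(2))
p,d=eyes.grab_frame("wrist");cv2.imwrite("pics/w7.png",p)
c=p[230:400,210:430];cv2.imwrite("pics/w7c.png",cv2.resize(c,None,fx=3.4,fy=3.4,interpolation=cv2.INTER_CUBIC))
E
```

```text
t 15.3 p [0.4668 0.0615 0.1152] xax [0.173 0.985 0.   ] zax [-4.e-04  5.e-04 -1.e+00] F [ 0.8  0.2 -0.2] op 0.0163
[-0.13  0.05  1.27]
```

View pics/w7c.png

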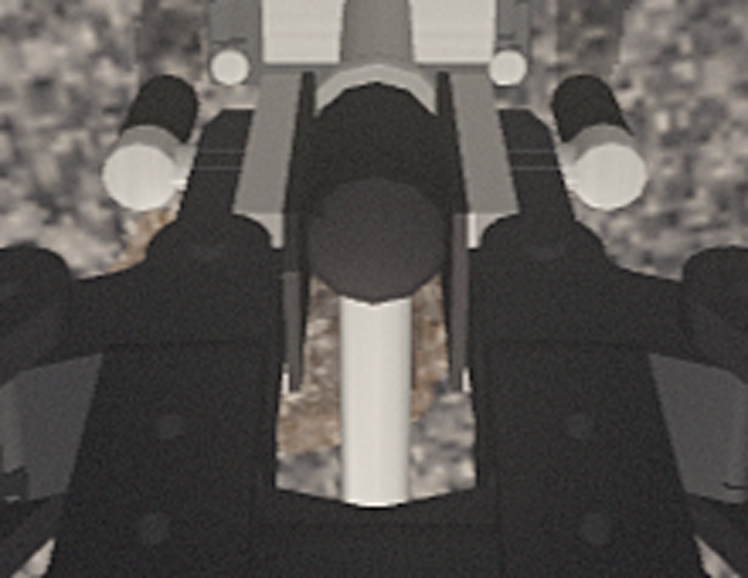

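The pin hangs straight between the pads, and its shank at x=377 is centred on the ear block, whose edges are at 262 and 493. Starting to feel downward.

{"api": "play_rows", "payload": {
  "rotation": [
    [0,0,0],
    [0,0,0],
    [0,0,0],
    [0,0,0],
    [0,0,0]
  ],
  "travel": [
    [-0.1,0.02,0.4],
    [-0.1,0.02,0.8],
    [-0.1,0.02,1.2],
    [-0.1,0.02,1.3],
    [-0.1,0.02,1.3]
  ],
  "grip": [1.2,1.2,1.2,1.2,1.2]
}}

```text
t: 15.85
position: [0.4668, 0.0596, 0.102]
eef_rot: [0.766, 0.643, -0.0, -0.0]
contact_force: [-0.6, 0.3, -1.8]
opening: 0.016
```

{"api": "play_rows", "payload": {
  "rotation": [
    [0,0,0],
    [0,0,0],
    [0,0,0]
  ],
  "travel": [
    [0,0,0.1],
    [0,0,0.2],
    [0,0,0.2]
  ],
  "grip": [1.2,1.2,1.2]
}}

```text
t: 16.15
position: [0.4671, 0.0595, 0.1002]
eef_rot: [0.766, 0.643, -0.0, 0.0]
contact_force: [0.7, 0.3, -0.8]
opening: 0.0162
```

{"api": "play_rows", "payload": {
  "rotation": [
    [0,0,0],
    [0,0,0],
    [0,0,0]
  ],
  "travel": [
    [0,0,0.1],
    [0,0,0.15],
    [0,0,0.15]
  ],
  "grip": [1.2,1.2,1.2]
}}

```text
t: 16.45
position: [0.467, 0.0596, 0.0987]
eef_rot: [0.766, 0.643, -0.0, -0.0]
contact_force: [-0.7, -0.8, -1.1]
opening: 0.0161
```

{"api": "play_rows", "payload": {
  "rotation": [
    [0,0,0],
    [0,0,0],
    [0,0,0]
  ],
  "travel": [
    [0,0,0.1],
    [0,0,0.15],
    [0,0,0.15]
  ],
  "grip": [1.2,1.2,1.2]
}}

```text
t: 16.75
position: [0.4672, 0.0597, 0.0973]
eef_rot: [0.766, 0.643, 0.0, -0.0]
contact_force: [0.5, 1.0, -0.7]
opening: 0.0161
```

{"api": "play_rows", "payload": {
  "rotation": [
    [0,0,0],
    [0,0,0],
    [0,0,0]
  ],
  "travel": [
    [0,0,0.1],
    [0,0,0.15],
    [0,0,0.15]
  ],
  "grip": [1.2,1.2,1.2]
}}

```text
t: 17.05
position: [0.4672, 0.0598, 0.0957]
eef_rot: [0.766, 0.643, 0.0, -0.0]
contact_force: [0.1, 1.7, -0.2]
opening: 0.0158
```

{"api": "play_rows", "payload": {
  "rotation": [
    [0,0,0],
    [0,0,0],
    [0,0,0]
  ],
  "travel": [
    [0,0,0.1],
    [0,0,0.15],
    [0,0,0.15]
  ],
  "grip": [1.2,1.2,1.2]
}}

```text
t: 17.35
position: [0.467, 0.0598, 0.0942]
eef_rot: [0.766, 0.643, 0.0, -0.0]
contact_force: [-0.5, 1.3, -0.5]
opening: 0.0159
```

{"api": "play_rows", "payload": {
  "rotation": [
    [0,0,0],
    [0,0,0],
    [0,0,0],
    [0,0,0]
  ],
  "travel": [
    [0.06,0,0.1],
    [0.06,0,0.25],
    [0.06,0,0.4],
    [0.06,0,0.4]
  ],
  "grip": [1.2,1.2,1.2,1.2]
}}

```text
t: 17.75
position: [0.4671, 0.0601, 0.09]
eef_rot: [0.766, 0.643, -0.0, -0.0]
contact_force: [0.0, 1.8, -1.3]
opening: 0.016
```

{"api": "play_rows", "payload": {
  "rotation": [
    [0,0,0],
    [0,0,0],
    [0,0,0],
    [0,0,0]
  ],
  "travel": [
    [0,0,0.1],
    [0,0,0.2],
    [0,0,0.3],
    [0,0,0.3]
  ],
  "grip": [1.2,1.2,1.2,1.2]
}}

```text
t: 18.15
position: [0.4671, 0.0602, 0.0871]
eef_rot: [0.766, 0.643, -0.0, -0.0]
contact_force: [-0.1, 1.7, -1.1]
opening: 0.0162
```

{"api": "play_rows", "payload": {
  "rotation": [
    [0,0,0],
    [0,0,0],
    [0,0,0]
  ],
  "travel": [
    [0,0,0.1],
    [0,0,0.2],
    [0,0,0.2]
  ],
  "grip": [1.2,1.2,1.2]
}}

```text
t: 18.45
position: [0.4672, 0.0602, 0.0851]
eef_rot: [0.766, 0.643, -0.0, -0.0]
contact_force: [1.0, 1.7, -1.3]
opening: 0.0157
```

{"api": "play_rows", "payload": {
  "rotation": [
    [0,0,0],
    [0,0,0],
    [0,0,0],
    [0,0,0]
  ],
  "travel": [
    [0.05,0,0.1],
    [0.05,0,0.2],
    [0.05,0,0.3],
    [0.05,0,0.3]
  ],
  "grip": [1.2,1.2,1.2,1.2]
}}

```text
t: 18.85
position: [0.4672, 0.0605, 0.0821]
eef_rot: [0.766, 0.643, -0.0, 0.0]
contact_force: [0.3, 0.7, -1.3]
opening: 0.0163
```

{"api": "play_rows", "payload": {
  "rotation": [
    [0,0,0],
    [0,0,0],
    [0,0,0],
    [0,0,0]
  ],
  "travel": [
    [0,0,0.1],
    [0,0,0.2],
    [0,0,0.3],
    [0,0,0.3]
  ],
  "grip": [1.2,1.2,1.2,1.2]
}}

```text
t: 19.25
position: [0.4672, 0.0606, 0.0791]
eef_rot: [0.766, 0.643, -0.0, 0.0]
contact_force: [0.7, -0.4, -1.1]
opening: 0.0158
```

{"api": "play_rows", "payload": {
  "rotation": [
    [0,0,0],
    [0,0,0],
    [0,0,0],
    [0,0,0]
  ],
  "travel": [
    [0,0,0.1],
    [0,0,0.2],
    [0,0,0.3],
    [0,0,0.3]
  ],
  "grip": [1.2,1.2,1.2,1.2]
}}

```text
t: 19.65
position: [0.4672, 0.0606, 0.0761]
eef_rot: [0.766, 0.643, -0.0, -0.0]
contact_force: [-0.9, 0.5, -0.8]
opening: 0.0159
```

{"api": "play_rows", "payload": {
  "rotation": [
    [0,0,0],
    [0,0,0],
    [0,0,0],
    [0,0,0]
  ],
  "travel": [
    [0,0,0.1],
    [0,0,0.2],
    [0,0,0.3],
    [0,0,0.3]
  ],
  "grip": [1.2,1.2,1.2,1.2]
}}

```text
t: 20.05
position: [0.4672, 0.0606, 0.0731]
eef_rot: [0.766, 0.643, -0.0, -0.0]
contact_force: [-1.2, -0.0, -1.3]
opening: 0.0162
```

{"api": "play_rows", "payload": {
  "rotation": [
    [0,0,0],
    [0,0,0],
    [0,0,0],
    [0,0,0]
  ],
  "travel": [
    [0,0,0.1],
    [0,0,0.2],
    [0,0,0.3],
    [0,0,0.3]
  ],
  "grip": [1.2,1.2,1.2,1.2]
}}

```text
t: 20.45
position: [0.4672, 0.0607, 0.0701]
eef_rot: [0.766, 0.643, -0.0, -0.0]
contact_force: [-0.2, 0.1, -1.0]
opening: 0.0158
```

{"api": "play_rows", "payload": {
  "rotation": [
    [0,0,0],
    [0,0,0],
    [0,0,0],
    [0,0,0],
    [0,0,0]
  ],
  "travel": [
    [0,0,0.2],
    [0,0,0.4],
    [0,0,0.6],
    [0,0,0.8],
    [0,0,0.8]
  ],
  "grip": [1.2,1.2,1.2,1.2,1.2]
}}

```text
t: 20.95
position: [0.467, 0.0607, 0.0619]
eef_rot: [0.766, 0.643, -0.0, -0.0]
contact_force: [0.0, 0.7, -1.5]
opening: 0.0159
```

{"api": "play_rows", "payload": {
  "rotation": [
    [0,0,0],
    [0,0,0],
    [0,0,0],
    [0,0,0]
  ],
  "travel": [
    [0,0,0.2],
    [0,0,0.4],
    [0,0,0.5],
    [0,0,0.5]
  ],
  "grip": [1.2,1.2,1.2,1.2]
}}

```text
t: 21.35
position: [0.4671, 0.0607, 0.0571]
eef_rot: [0.766, 0.643, -0.0, -0.0]
contact_force: [0.3, -0.2, -0.8]
opening: 0.0161
```

{"api": "play_rows", "payload": {
  "rotation": [
    [0,0,0],
    [0,0,0],
    [0,0,0]
  ],
  "travel": [
    [0,0,0.05],
    [0,0,0.1],
    [0,0,0.1]
  ],
  "grip": [1.2,1.2,1.2]
}}

```text
t: 21.65
position: [0.4673, 0.0606, 0.0563]
eef_rot: [0.766, 0.643, -0.0, 0.0]
contact_force: [1.2, 0.3, -0.2]
opening: 0.0161
```

{"api": "play_rows", "payload": {
  "rotation": [
    [0,0,0],
    [0,0,0],
    [0,0,0]
  ],
  "travel": [
    [0,0,0.04],
    [0,0,0.08],
    [0,0,0.08]
  ],
  "grip": [1.2,1.2,1.2]
}}

```text
t: 21.95
position: [0.4673, 0.0607, 0.0556]
eef_rot: [0.766, 0.643, 0.0, 0.0]
contact_force: [-0.6, 0.6, 0.8]
opening: 0.0164
```

{"api": "play_rows", "payload": {
  "rotation": [
    [0,0,0],
    [0,0,0],
    [0,0,0],
    [0,0,0],
    [0,0,0],
    [0,0,0],
    [0,0,0],
    [0,0,0],
    [0,0,0],
    [0,0,0],
    [0,0,0]
  ],
  "travel": [
    [0,0,0.03],
    [0,0,0.03],
    [0,0,0.03],
    [0,0,0.03],
    [0,0,0.03],
    [0,0,-0.5],
    [0,0,-3],
    [0,0,-7],
    [0,0,-11],
    [-2,0,-13],
    [-3,0,-13]
  ],
  "grip": [1.2,2.5,4,5,6,6,6,6,6,6,6]
}}

```text
t: 23.05
position: [0.4642, 0.0303, 0.1889]
eef_rot: [0.766, 0.643, 0.002, 0.002]
contact_force: [0.2, 0.9, 0.7]
opening: 0.0601
```

{"api": "play_rows", "payload": {
  "rotation": [
    [0,0,0],
    [0,0,0],
    [0,0,0]
  ],
  "travel": [
    [-1,0,0],
    [-1,0,0],
    [-1,0,0]
  ],
  "grip": [6,6,6]
}}

```text
t: 23.35
position: [0.4594, 0.0213, 0.1842]
eef_rot: [0.766, 0.642, -0.001, -0.001]
contact_force: [-0.0, 0.6, -0.5]
opening: 0.0598
```

```bash
python3 - <<'E'
from h import *
o,M=st()
p,d=eyes.grab_frame("wrist");cv2.imwrite("pics/w8.png",p);K,T=cam("wrist",o);T=T.copy();T[2,3]-=.0016
v,u=np.indices(d.shape);X=np.stack([(u-K[0,2])/K[0,0]*d,(v-K[1,2])/K[0,0]*d,d],-1)@T[:3,:3].T+T[:3,3]
near=(np.hypot(X[...,0]-.467,X[...,1]-.0605)<.02)&(d>0)
for lo,hi in((.066,.1),(.045,.0522),(.0522,.058)):
    m=near&(X[...,2]>lo)&(X[...,2]<hi);print(lo,m.sum(),X[m].mean(0).round(4),np.percentile(X[m][:,2],[10,50,90]).round(4))
for n in("side","top"):
    q,_=eyes.grab_frame(n);cv2.imwrite(f"pics/{n}9.png",q);print(n,np.abs(q.astype(int)-cv2.imread(f"pics/{n}0.png")).mean())
E
```

```text
t 23.35 p [0.4594 0.0213 0.1842] xax [0.174 0.985 0.   ] zax [-2.5e-03  7.0e-04 -1.0e+00] F [-0.   0.6 -0.5] op 0.0598
0.066 508 [0.4679 0.06   0.0792] [0.0781 0.0797 0.0807]
0.045 1307 [0.4668 0.0629 0.05  ] [0.049  0.05   0.0509]
0.0522 125 [0.4685 0.0649 0.0539] [0.0528 0.0539 0.0552]
side 5.5092330729166665
top 6.347733072916666
```

View pics/w8.png

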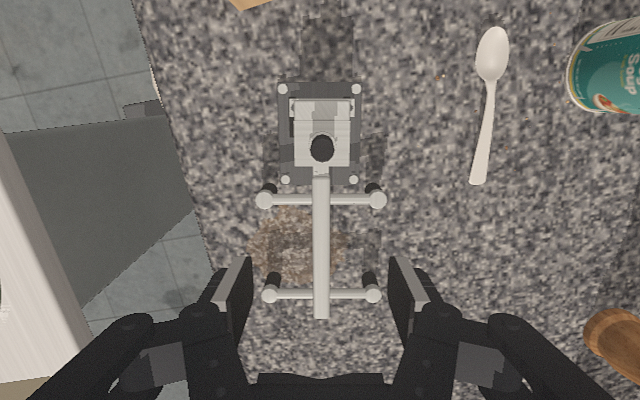

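The pin stands upright in the bracket with its knob at (322,148). The knob top is 79.7 mm high against 80 mm expected, and the collar top is 53.9 mm against 54 mm. The pin is home and the gripper is clear, so I'll hand in.

```bash
python3 -c "
from h import *
print(arm.hand_in())"
```

```text
the job is handed in; nothing more can be done
None
```

The pan rest is fitted to its bracket, the pin is fully home, and the job is handed in; no verdict came back. It took about 23.5 s of the 58 s allowed.

- **Pan rest:** I gripped it by the spine, turned it to the bracket's direction and slid the eye between the ears. I felt the rear wall at about 9 N, backed off 2.3 mm against the 2.5 mm aimed for, and let go.
- **Pin:** I took it from the block and lowered it in small steps. The force on the gripper stayed under about 2 N, and I moved it about 1 mm further in when it touched the front of the hole.
- **Final check:** In the last wrist picture the knob top is at 79.7 mm (80 expected) and the collar top at 53.9 mm (54 expected). That puts the tip at about 6 mm. The pin looks upright and the gripper is clear.
- **Bystanders:** The teaspoon looks undisturbed in the last wrist picture. The tin was in view earlier, also undisturbed, and the arm never went near the tape roll or lunch box. I took final side and top pictures but did not measure the four from them.

**Disagreements:**
- The rear wall was about 1 mm further in than the camera suggested.
- The pan rest stuck at first when I pulled it back, then moved about 1 mm sideways. This is well within the pin's 3 mm catch range.

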